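# Set the altar lamp's click dimmer and switch the lamp on

## Robot

A 6-joint arm with a two-finger parallel gripper is mounted at the origin on the work surface. World frame = base frame: x ahead of the robot, y to its left, z up, the work surface at z = 0. Lengths are in m, angles in degrees, forces in N, time in s.
With the tool pointing down it reaches from about 0.3 to 0.75 m from the base axis. Payload 8.5 kg.
Tool frame: the origin (TCP) lies between the finger pads; the fingertips stand ahead of it and the grasp point (between the pads) lies 8 mm behind it (env.tcp_to_tips is the z of the fingertips in the tool frame, in m); z points along the fingers, x is the direction in which the jaws open and shut, and the axes are right-handed (so a half turn about z gives the same grasp; the last joint's range is limited). The gripper opens to 85 mm and grips with 20 to 120 N. Pads are 22 mm wide; open, the fingers measure 114 mm over their backs; the gripper's body (76 mm by 85 mm) begins 54 mm behind the grasp point. The pads swing forward as they close: fully open they stand 13 mm farther back than shut.
Start: joints at [55.502, 21.807, 74.336, -0, 83.858, -12.336], TCP at [0.207, 0.509, 0.209] pointing down, gripper open.
Joint ranges: [-178.18, 178.18], [-50.72, 133.34], [12.68, 142.11], [-81.47, 261.47], [9.98, 163.14], [-165.26, 165.26]. Speed limits (degrees/s): [136.94, 136.94, 180, 180, 180, 180].

## Interface

Orientations are given as a 3x3 rotation matrix whose columns are the frame's x, y, z axes.
In Python, from rig import observe, viewer, env gives the robot as it stands.
- The arm moves only by the tool jog_arm, never from a script. Its arguments are lists of equal length, an entry for each row: "dr": the turn, a rotation vector about the tool's x, y, z in rad, a list of three; "slide": the shift along the tool's x, y, z in m, a list of three; "gripper": the opening, from -1 (shut) to 1 (fully open), so that 0 is half open. In form: {"dr": [[rx, ry, rz], ...], "slide": [[dx, dy, dz], ...], "gripper": [gripper, ...]}. A call has exactly 10 rows; each row shifts and turns the commanded pose from where the row before left it, along the tool's axes as they then stand; what a row does not reach is not made up. A row lasts 1/10 s, in which the tool goes at most 50 mm and 8.59 degrees, less where a joint would pass 70% of its speed; a pose out of reach is approached as far as the arm can. A call is refused whole if a number of a shift passes 0.05 or a number of a turn 0.15, either way. A call with a gripper value outside its range is refused whole. The fingers move at their own pace and stop on an object; "force" is the grip in N (left out, the last holds). Time passes only in rows, so rows that do not move let the fingers close, or fill a call up. It gives the time, the measured TCP pose, the force and the opening at its end, in the units of the state.
- observe(): the state, without advancing time (a new reading comes with each control period).
- viewer.get_image(name): name is "scene" or "top"; returns a dict with "pixels" (420x560x3 uint8, blue, green, red), "camera_matrix" (3x3 intrinsics, pixels), "R" (3x3) and "t" (3): a world point X has camera coordinates R X + t. Camera axes: x right, y down, z forward; pixel columns grow to the right and rows downward; lengths in m; the calibration is good to about 2 mm. A picture is of the moment at which its call begins. There is no depth.
- env.close_job(): hands the job in, once; it reports no verdict.
The state is a dict: "time_s": time; "q": joint angles; "qvel": joint speeds; "joint_efforts": joint torques, N m; "position": TCP position; "tool_rot": TCP orientation; "ft_force": force on the tool from outside, world axes, zero at the start; "wrist_torque": the same for the moment, N m; "grip_width": finger opening in m.
Only numpy, scipy, OpenCV 4.12 (cv2) and the standard library are available. Lean on these libraries where they do the work, as an engineer would, in place of code of your own. Each camera call takes 0.05 s, during which the arm holds its last target.

## Task

Set the altar lamp before the service: turn its round dimmer dial gently anticlockwise (seen from above) until it meets its end stop, without forcing it past the stop, then bring it up again by exactly four clicks clockwise. Only then push the lamp's toggle switch all the way over to its other side, and let go of everything, leaving the other things on the table where they are.

Things in the scene. Friction and masses are not known exactly. Their poses are not given: they have to be found in the camera images.
- dial_grip (a point): Middle of the grip bar of the lamp's dimmer, on the dial's vertical axis, about 56 mm up. Bar: dark wood, 48 long, 14 wide, from 33 to 68 mm up, on a 72 mm wooden disc, on a round brass foot 100 mm wide, 24 mm high, fixed. Frame turns with the dial: x along the bar to its end with a short brass line, z up; anticlockwise from above = positive about z. It rises 0.3 mm a click anticlockwise.
- dial: The same dial (disc and bar), origin on its axis 8 mm up. 20 clicks to a full turn (18 degrees each), 0.12 N m to pass one; let go, it rests in a click. Starts 2 to 5 clicks clockwise of the anticlockwise stop. The stop, the last click, is unmarked, each time elsewhere, known by feel: there torque jumps to 0.35 N m, climbs 2.3 N m per radian and the dial springs back; 8 degrees past is too far.
- switch_tip (a point): Centre of the brass ball (26 mm wide) on the stalk (10 mm thick) of the lamp's toggle switch, about 66 mm up. The stalk turns about a level pin 22 mm above the table, 50 mm from the ball, over the middle of a fixed dark wooden block (70 x 50 mm, 25 high). Off, the ball leans 24 mm to one side of the pin; on, 24 mm to the other. In off, the frame's x axis is level and is the way to push.
- switch (a joint): The toggle's angle: 0 off (as at the start), 1.0 rad fully over (on), where it meets its stop. It stays where it is left; about 1.2 N at the ball moves it.
- oil_lamp: small brass oil lamp (unlit), 56 mm wide, 30 mm high; stands on the table; not to be moved. Origin at the centre of its underside
- bell: brass hand bell, 60 mm wide, 95 mm high; stands on the table; not to be moved. Origin at the centre of its underside
- cup: steel cup, 68 mm wide, 70 mm high; stands on the table; not to be moved. Origin at the centre of its underside
- bowl: steel bowl, 100 mm wide, 45 mm high; stands on the table; not to be moved. Origin at the centre of its underside
- round_tin: round lidded steel tin, 66 mm wide, 55 mm high with its small ball knob (not the dimmer); stands on the table; not to be moved. Origin at the centre of its underside
- matchbox: large cardboard match box, 110 x 65 x 30 mm; stands on the table; not to be moved. Origin at the centre of its underside
- ghee_jar: jar with a brass cap, 68 mm wide, 90 mm high; stands on the table; not to be moved. Origin at the centre of its underside
Mind the look-alikes: they are no part of the job. What is shaped like the part that bears dial_grip but turquoise is not meant.

How it is judged:
By the outcome, as a careful person would: the job done as asked, in the order asked, and still so for the second after the job is handed in, with the robot touching nothing.
It also fails if it takes over 72 s, if anything falls off the work surface, if the arm or the gripper's body presses on something with over 40 N, if the wrist force passes 120 N, or if a joint passes its speed limit or range.

## Working session

There is one attempt and no reset: what is moved stays moved. The work goes in short steps, Python scripts to look and compute and a tool call to move; the robot and the scene stay as the last step left them, time stands still between calls to the robot, and variables do not carry over. Pictures are saved under pics/ and viewed, and the job is handed in when it is done.

Besides the shell and the picture viewer there is one more tool, called as name(argument=value, ...) on one line, values as JSON. jog_arm: Moves the arm, as the interface text tells. Its arguments: {"type":"object","properties":{"dr":{"type":"array","items":{"type":"array","items":{"type":"number"}}},"slide":{"type":"array","items":{"type":"array","items":{"type":"number"}}},"gripper":{"type":"array","items":{"type":"number"}},"force":{"type":"number"}},"required":["dr","slide","gripper"]}

```bash
ls; mkdir -p pics
python3 - <<'E'
from rig import observe, viewer, env
import cv2
s=observe()
print(s, env.tcp_to_tips)
for n in("scene","top"):
    d=viewer.get_image(n); cv2.imwrite(f"pics/{n}0.png",d["pixels"]); print(n,d["camera_matrix"].tolist(),d["R"].tolist(),d["t"].tolist())
E
```

```text
pics
{'time_s': 0.0, 'q': array([ 5.55012724e+01,  2.18421570e+01,  7.43858083e+01, -9.53320137e-04,
        8.38579006e+01, -1.23329665e+01]), 'qvel': array([-0.04496348,  0.03214261,  0.02238403,  0.00878349,  0.0677745 ,
        0.00581427]), 'joint_efforts': array([ 2.40371068e-03, -4.48463380e+01, -2.31281787e+01, -6.47265188e-05,
        4.74908113e-03, -2.42067290e-05]), 'position': array([0.20729772, 0.5090812 , 0.20809466]), 'tool_rot': array([[ 3.77285163e-01,  9.26096759e-01, -8.35179618e-04],
       [ 9.26095973e-01, -3.77285965e-01, -1.24445971e-03],
       [-1.46759165e-03, -3.03940298e-04, -9.99998877e-01]]), 'ft_force': array([ 0.16050483, -0.01051227, -0.12027399]), 'wrist_torque': array([ 0.00125297, -0.00313174,  0.0005365 ]), 'grip_width': 0.08506228403123042} 0.011
scene [[429.19462053333166, 0.0, 272.68326863927183], [0.0, 429.19462053333166, 204.9131503500501], [0.0, 0.0, 1.0]] [[0.04558800230094589, 0.9988636661777119, 0.01389641810790059], [0.5389465494035973, -0.012879992652334964, -0.8422414871491617], [-0.8411054338976567, 0.04588553344243068, -0.5389212993457752]] [-0.03496883888160279, -0.24559714134501853, 1.5737798618822618]
top [[388.5598733191512, 0.0, 273.8119960670139], [0.0, 388.5598733191512, 208.36194873614275], [0.0, 0.0, 1.0]] [[0.01659880191204525, -0.9997909971259625, -0.01193490012350991], [-0.9959699490731583, -0.015480797471608146, -0.08834141414338663], [0.08813818876227823, 0.01335316350220142, -0.996018751182019]] [0.004850792115858608, 0.5420382631099742, 1.141290425396137]
```

View pics/scene0.png

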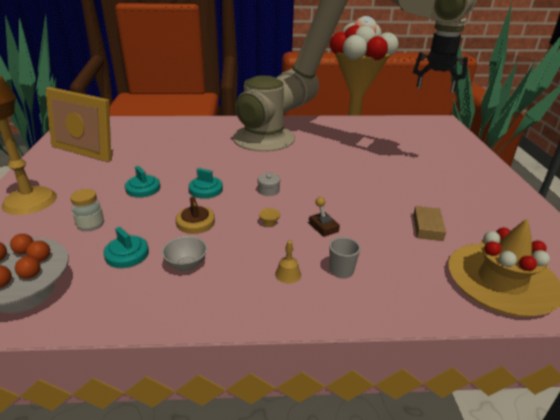

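View pics/top0.png

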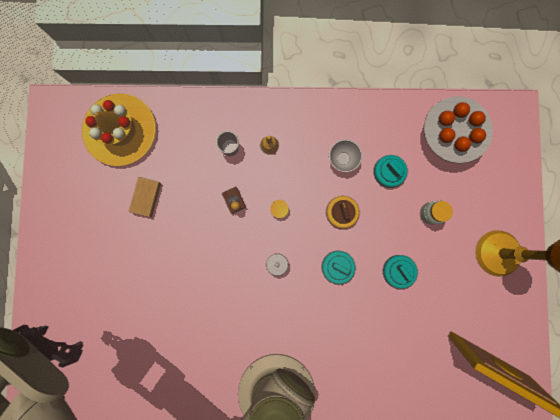

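The real dial, wood on brass, is at top (343,212) and scene (195,217). The look-alikes are turquoise dials at top (390,170), (338,267) and (400,271), and the round tin at (277,265). The oil lamp is the brass disc at (280,209). The switch is the dark block with a ball at top (234,201). Next I'll take close crops.

```bash
cat > h.py <<'E'
import numpy as np, cv2
from rig import observe, viewer, env
def ray(d,u,v,z):
    K,R,t=[np.array(d[k]) for k in("camera_matrix","R","t")]
    r=R.T@np.linalg.inv(K)@[u,v,1]; c=-R.T@t
    return c+r*(z-c[2])/r[2]
def proj(d,X):
    K,R,t=[np.array(d[k]) for k in("camera_matrix","R","t")]
    p=K@(R@np.array(X)+t); return p[:2]/p[2]
def crop(d,u0,v0,w,h,s,fn):
    cv2.imwrite(fn,cv2.resize(d["pixels"][v0:v0+h,u0:u0+w],None,fx=s,fy=s,interpolation=cv2.INTER_CUBIC))
E
python3 - <<'E'
import cv2,numpy as np
A=cv2.imread("pics/top0.png");B=cv2.imread("pics/scene0.png")
f=lambda I,u,v:cv2.resize(I[v:v+48,u:u+48],None,fx=8,fy=8,interpolation=cv2.INTER_CUBIC)[:290]
# crops: top dial (319,188), top switch(210,178), scene dial(171,198), scene switch(298,192)
g=lambda I,u,v:cv2.resize(I[v:v+36,u:u+48],None,fx=8,fy=8,interpolation=cv2.INTER_CUBIC)
cv2.imwrite("pics/c0.png",np.vstack([np.hstack([g(A,319,194),g(A,210,183)]),np.hstack([g(B,171,198),g(B,298,195)])]))
E
```

```text
(no output)
```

View pics/c0.png

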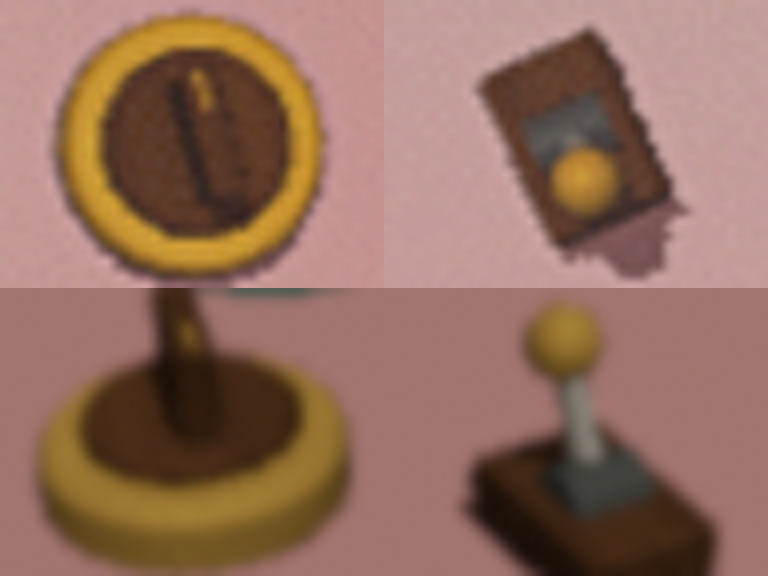

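Run:
```python
from h import *
T=viewer.get_image("top");S=viewer.get_image("scene")
for d in(T,S): print(-d["R"].T@d["t"])
# dial foot centre top
c=ray(T,319+190/8,194+145/8,.024);print("foot",c)
print("foot scene", ray(S,171+195/8,198+(165)/8-0,.024))
print("brass line", ray(T,319+203/8,194+90/8,.068), ray(S,171+188/8,198+(335-288)/8,.068))
for e in [(195,72),(212,108)]: print(ray(T,319+e[0]/8,194+e[1]/8,.068))
# switch
print("ball", ray(T,210+(586-384)/8,183+181/8,.066), ray(S,298+(565-384)/8,195+(341-288)/8,.066))
for e in [(480,86),(592,28),(668,195),(560,245)]: print("blk",ray(T,210+(e[0]-384)/8,183+e[1]/8,.025))
for n,u,v,z in [("tinA",277,265,.04),("oil",280,209,.03),("bell",269,144,.05),("cup",228,143,.07),("bowl",345,156,.045),("teal1",390,170,.024),("teal2",338,267,.024),("teal3",400,271,.024),("match",145,197,.03),("jar",441,211,.09)]: print(n,ray(T,u,v,z).round(3))
```

```text
[ 0.43918203 -0.00199887  1.18468898]
[ 1.45767268 -0.04044792  0.64177733]
foot [ 0.5338011  -0.19275188  0.024     ]
foot scene [ 0.55318101 -0.18659003  0.024     ]
brass line [ 0.55015834 -0.19017341  0.068     ] [ 0.55276702 -0.18515294  0.068     ]
[ 0.5566309  -0.18729321  0.068     ]
[ 0.54369839 -0.19340963  0.068     ]
ball [0.54439548 0.1247943  0.066     ] [0.54654099 0.13042424 0.066     ]
blk [0.58354704 0.17029918 0.025     ]
blk [0.60619657 0.12864742 0.025     ]
blk [0.5434553  0.09852425 0.025     ]
blk [0.52402404 0.13858075 0.025     ]
tinA [0.375 0.001 0.04 ]
oil [ 0.54  -0.005  0.03 ]
bell [0.732 0.031 0.05 ]
cup [0.728 0.15  0.07 ]
bowl [ 0.7   -0.196  0.045]
teal1 [ 0.663 -0.335  0.024]
teal2 [ 0.371 -0.179  0.024]
teal3 [ 0.362 -0.361  0.024]
match [0.57  0.401 0.03 ]
jar [ 0.536 -0.458  0.09 ]
```

```bash
cat >> h.py <<'E'
def overlay(fn,cx,cy,psi,sx,sy,sa,dial=(0,),):
    out=[]
    for nm,boxes in(("top",[(319,194),(210,183)]),("scene",[(171,195),(298,190)])):
        d=viewer.get_image(nm);
        row=[]
        for k,(u,v) in enumerate(boxes):
            I=cv2.resize(d["pixels"][v:v+36 if nm=="top" else v+36,u:u+48],None,fx=8,fy=8,interpolation=cv2.INTER_CUBIC)
            raw=I.copy()
            def pl(P,col):
                p=np.array([(proj(d,x)-(u,v)+.5)*8 for x in P]);cv2.polylines(I,[p.astype(np.int32)],False,col,1)
            th=np.linspace(0,2*np.pi,60)
            if k==0:
                for r,z in((.05,.024),(.05,0),(.036,.033)): pl([(cx+r*np.cos(t),cy+r*np.sin(t),z) for t in th],(255,255,0))
                c,s=np.cos(psi),np.sin(psi)
                for z,col in((.033,(0,255,0)),(.068,(255,255,255))):
                    pl([(cx+a*c-b*s,cy+a*s+b*c,z) for a,b in((.024,.007),(.024,-.007),(-.024,-.007),(-.024,.007),(.024,.007))],col)
                pl([(cx,cy,.068),(cx+.024*c,cy+.024*s,.068)],(0,0,255))
            else:
                c,s=np.cos(sa),np.sin(sa)
                for z in(0,.025): pl([(sx+a*c-b*s,sy+a*s+b*c,z) for a,b in((.035,.025),(.035,-.025),(-.035,-.025),(-.035,.025),(.035,.025))],(255,255,0))
                bx,by=sx-.024*c,sy-.024*s
                pl([(bx+.013*np.cos(t)*c,by+.013*np.cos(t)*s,.066+.013*np.sin(t)) for t in th],(0,255,0))
                pl([(bx+.013*np.cos(t),by+.013*np.sin(t),.066) for t in th],(0,255,0))
            row.append(I)
        out.append(np.hstack(row))
    cv2.imwrite(fn,np.vstack(out))
E
python3 - <<'E'
from h import *
overlay("pics/o1.png",.534,-.192,np.radians(13),.565,.134,np.radians(26))
E
```

```text
(no output)
```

View pics/o1.png

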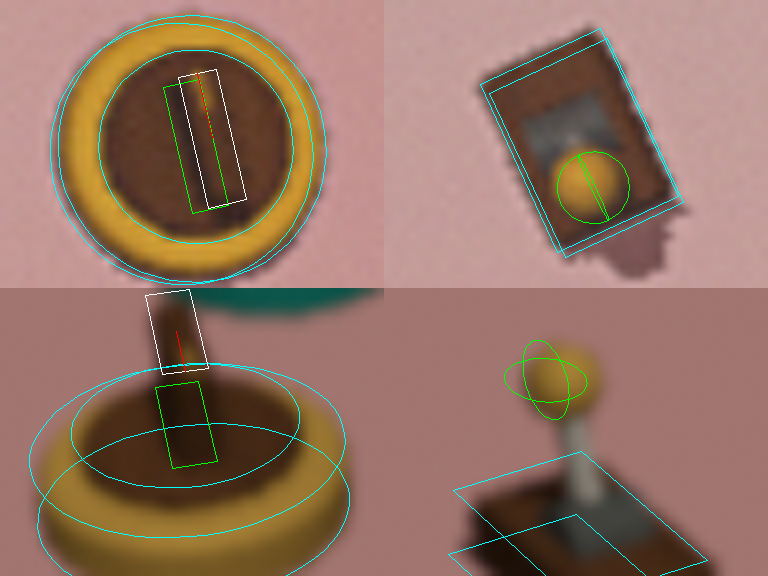

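```bash
sed -i 's/v+36 if nm=="top" else v+36/v+36/; s/\[(171,195),(298,190)\]/[(171,201),(298,194)]/' h.py
python3 - <<'E'
from h import *
overlay("pics/o2.png",.537,-.1905,np.radians(14),.566,.1365,np.radians(26.5))
T=viewer.get_image("top");S=viewer.get_image("scene")
p=observe()["position"];tip=p-[0,0,.002]
print(proj(T,tip),proj(S,tip))
crop(S,400,40,80,60,8,"pics/g.png")
E
```

```text
[ 70.17601645 333.47300962] [431.79004029 101.99637768]
```

View pics/o2.png

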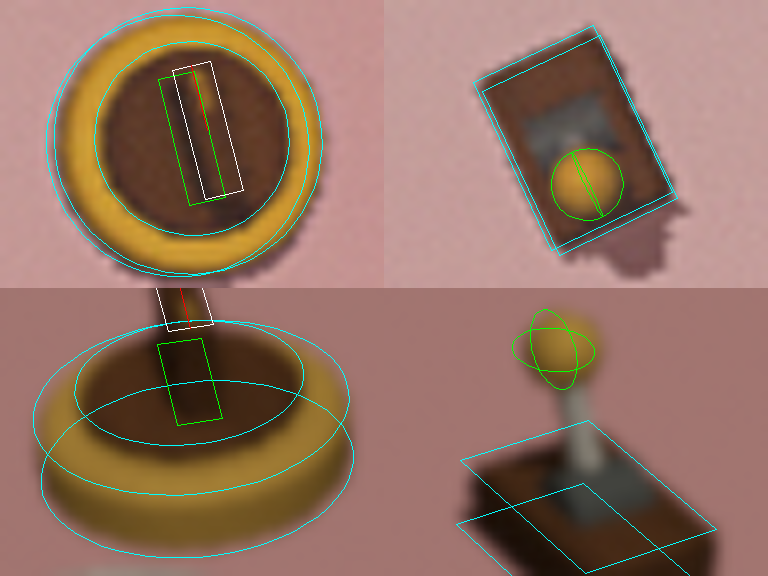

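View pics/g.png

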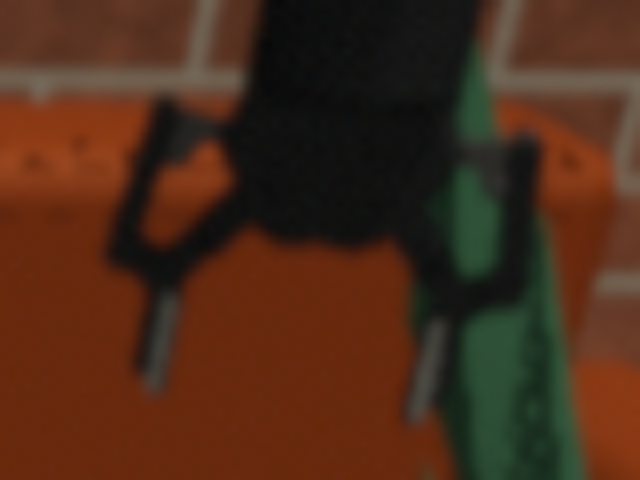

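Run:
```python
from h import *
T=viewer.get_image("top");S=viewer.get_image("scene")
print(proj(T,[0,0,0]),proj(S,[0,0,0]), observe()["position"])
s=observe();p=s["position"];R=s["tool_rot"]
I=T["pixels"].copy()
crop(T,0,310,110,82,7,"pics/g2.png")
for k in(-.0425,.0425):
  for z in (0.002,-.054-.008):print(k,z,proj(T,p+R@[k,0,z]),proj(S,p+R@[k,0,z]))
```

```text
[275.46348032 392.90246021] [263.14671407 137.93493158] [0.20745318 0.50933874 0.20872583]
-0.0425 0.002 [ 85.59108968 340.45181865] [417.40217261 100.25303965]
-0.0425 -0.062 [ 71.84945633 347.40596539] [421.5734782  79.4956205]
0.0425 0.002 [ 54.78962823 326.53382032] [446.45415366 103.74556395]
0.0425 -0.062 [ 38.92251077 332.47069299] [451.49456949  82.70015064]
```

View pics/g2.png

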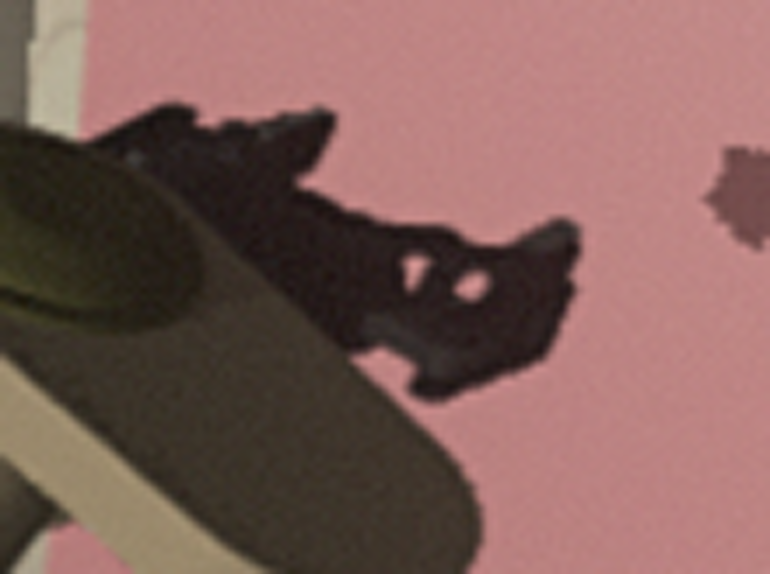

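jog_arm(dr=[[0, 0, 0], [0, 0, 0], [0, 0, 0], [0, 0, 0], [0, 0, 0], [0, 0, 0], [0, 0, 0], [0, 0, 0], [0, 0, 0], [0, 0, 0]], slide=[[-0.0262, 0.0284, 0], [-0.0262, 0.0284, 0], [-0.0262, 0.0284, 0], [-0.0262, 0.0284, 0], [-0.0262, 0.0284, 0], [-0.0262, 0.0284, 0], [-0.0262, 0.0284, 0], [-0.0262, 0.0284, 0], [-0.0262, 0.0284, 0], [-0.0262, 0.0284, 0]], gripper=[1, 1, 1, 1, 1, 1, 1, 1, 1, 1])

```text
time_s: 1.6
position: [0.3721, 0.1581, 0.209]
tool_rot: [[0.377, 0.926, 0.001], [0.926, -0.377, 0.0], [0.0, 0.001, -1.0]]
ft_force: [1.0, 0.5, -0.4]
grip_width: 0.0855
```

jog_arm(dr=[[0, 0, 0], [0, 0, 0], [0, 0, 0], [0, 0, 0], [0, 0, 0], [0, 0, 0], [0, 0, 0], [0, 0, 0], [0, 0, 0], [0, 0, 0]], slide=[[-0.0262, 0.0284, 0], [-0.0262, 0.0284, 0], [-0.0262, 0.0284, 0], [-0.0262, 0.0284, 0], [-0.0262, 0.0284, 0], [-0.0262, 0.0284, 0], [-0.0262, 0.0284, 0], [-0.0262, 0.0284, 0], [-0.0262, 0.0284, 0], [-0.0262, 0.0284, 0]], gripper=[1, 1, 1, 1, 1, 1, 1, 1, 1, 1])

```text
time_s: 2.6
position: [0.5363, -0.1918, 0.2087]
tool_rot: [[0.377, 0.926, 0.0], [0.926, -0.377, -0.0], [0.0, 0.0, -1.0]]
ft_force: [0.3, -0.1, 0.5]
grip_width: 0.0854
```

jog_arm(dr=[[0, 0, 0.14], [0, 0, 0.14], [0, 0, 0.14], [0, 0, 0.14], [0, 0, 0.14], [0, 0, 0.14], [0, 0, 0.14], [0, 0, 0.14], [0, 0, 0.14], [0, 0, 0.14]], slide=[[0, 0, 0], [0, 0, 0], [0, 0, 0], [0, 0, 0], [0, 0, 0], [0, 0, 0], [0, 0, 0], [0, 0, 0], [0, 0, 0], [0, 0, 0]], gripper=[1, 1, 1, 1, 1, 1, 1, 1, 1, 1])

```text
time_s: 3.6
position: [0.5358, -0.1902, 0.2087]
tool_rot: [[0.976, -0.22, -0.0], [-0.22, -0.976, 0.0], [-0.0, -0.0, -1.0]]
ft_force: [-0.4, 0.0, 0.2]
grip_width: 0.0856
```

jog_arm(dr=[[0, 0, 0.14], [0, 0, 0.14], [0, 0, 0.14], [0, 0, 0.14], [0, 0, 0.14], [0, 0, 0.14], [0, 0, 0.14], [0, 0, 0.13], [0, 0, 0], [0, 0, 0]], slide=[[0, 0, 0], [0, 0, 0], [0, 0, 0], [0, 0, 0], [0, 0, 0], [0, 0, 0], [0, 0, 0], [0, 0, 0], [0, 0, 0], [0, 0, 0]], gripper=[1, 1, 1, 1, 1, 1, 1, 1, 1, 1])

```text
time_s: 4.6
position: [0.5358, -0.1902, 0.2087]
tool_rot: [[0.246, -0.969, -0.0], [-0.969, -0.246, -0.0], [0.0, 0.0, -1.0]]
ft_force: [0.4, -0.4, 0.8]
grip_width: 0.0853
```

Run:
```python
from h import *
s=observe();p=s["position"];R=s["tool_rot"]
print(s["time_s"],p,s["q"],np.degrees(np.arctan2(R[1,0],R[0,0])),R[:,2],s["grip_width"])
T=viewer.get_image("top");S=viewer.get_image("scene")
I=S["pixels"].copy()
for k in(-.0425,.0425):
  for z in (0.002,-.062):
    for nm,d in(("T",T),("S",S)):print(nm,k,z,proj(d,p+R@[k,0,z]))
crop(T,280,150,100,75,7,"pics/t3.png");crop(S,150,130,100,110,5,"pics/s3.png")
```

```text
4.6 [ 0.53583726 -0.19021698  0.20872539] [-3.14687745e+01  2.36907385e+01  7.12974136e+01 -3.20605100e-03
  8.50105529e+01  4.43053019e+01] -75.77379748217426 [-9.82170001e-06 -5.93450373e-05 -9.99999998e-01] 0.0853119770211522
T -0.0425 0.002 [337.30645803 209.47544187]
S -0.0425 0.002 [206.20724472 147.90738241]
T -0.0425 -0.062 [341.39963173 207.15422715]
S -0.0425 -0.062 [204.25705713 122.27126671]
T 0.0425 0.002 [370.04265067 201.73485591]
S 0.0425 0.002 [169.59093797 152.00746656]
T 0.0425 -0.062 [376.40893543 198.87724315]
S 0.0425 -0.062 [166.27865535 125.94746675]
```

View pics/t3.png

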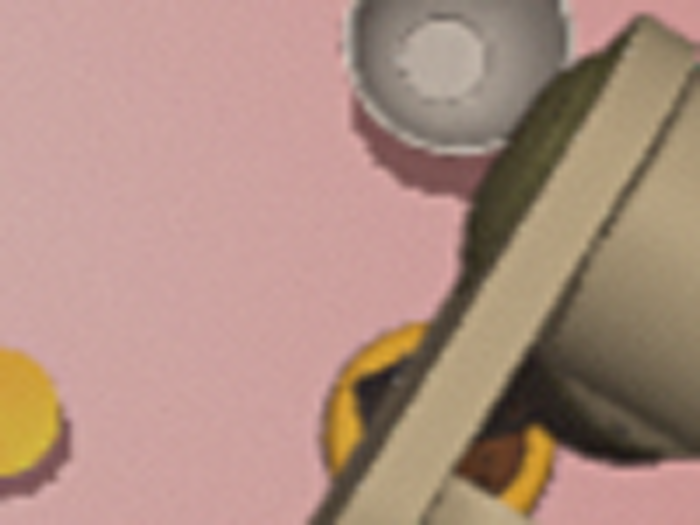

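View pics/s3.png

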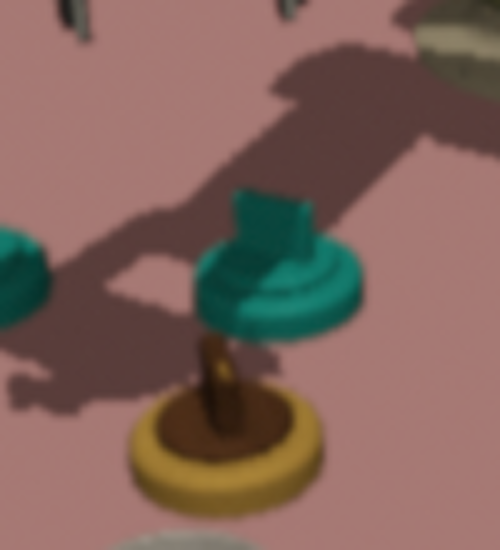

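jog_arm(dr=[[0, 0, 0], [0, 0, 0], [0, 0, 0], [0, 0, 0], [0, 0, 0], [0, 0, 0], [0, 0, 0], [0, 0, 0], [0, 0, 0], [0, 0, 0]], slide=[[0, 0, 0.02], [0, 0, 0.02], [0, 0, 0.02], [0, 0, 0.02], [0, 0, 0.02], [0, 0, 0], [0, 0, 0], [0, 0, 0], [0, 0, 0], [0, 0, 0]], gripper=[1, 1, 1, 1, 1, 1, 1, 1, 1, 1])

```text
time_s: 5.7
position: [0.5361, -0.1903, 0.1095]
tool_rot: [[0.243, -0.97, 0.001], [-0.97, -0.243, -0.001], [0.001, -0.001, -1.0]]
ft_force: [-0.0, -0.8, -0.4]
grip_width: 0.0855
```

Run:
```python
from h import *
s=observe();p=s["position"];R=s["tool_rot"]
print(s["time_s"],p,s["ft_force"])
T=viewer.get_image("top");S=viewer.get_image("scene")
for k in(-.0425,.0425):
  for z in (0.002,-.062):
    for nm,d in(("T",T),("S",S)):print(nm,k,z,proj(d,p+R@[k,0,z]))
crop(T,300,170,80,60,8,"pics/t4.png");crop(S,150,150,100,75,8,"pics/s4.png")
```

```text
5.7 [ 0.5360968  -0.19031655  0.10947236] [-0.02738146 -0.75925966 -0.37166278]
T -0.0425 0.002 [331.93639935 212.39194565]
S -0.0425 0.002 [208.94580683 184.48018167]
T -0.0425 -0.062 [335.27669024 210.50816327]
S -0.0425 -0.062 [207.20812678 161.37250824]
T 0.0425 0.002 [361.70631459 205.45159866]
S 0.0425 0.002 [174.23269944 189.03558669]
T 0.0425 -0.062 [366.9133787  203.13329873]
S 0.0425 -0.062 [171.27679365 165.59911022]
```

View pics/t4.png

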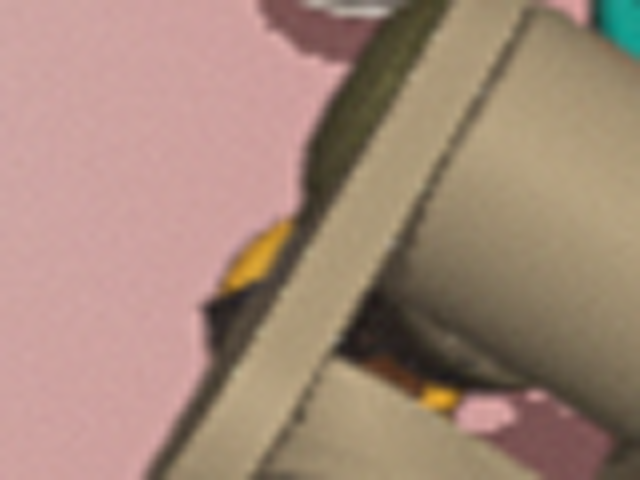

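View pics/s4.png

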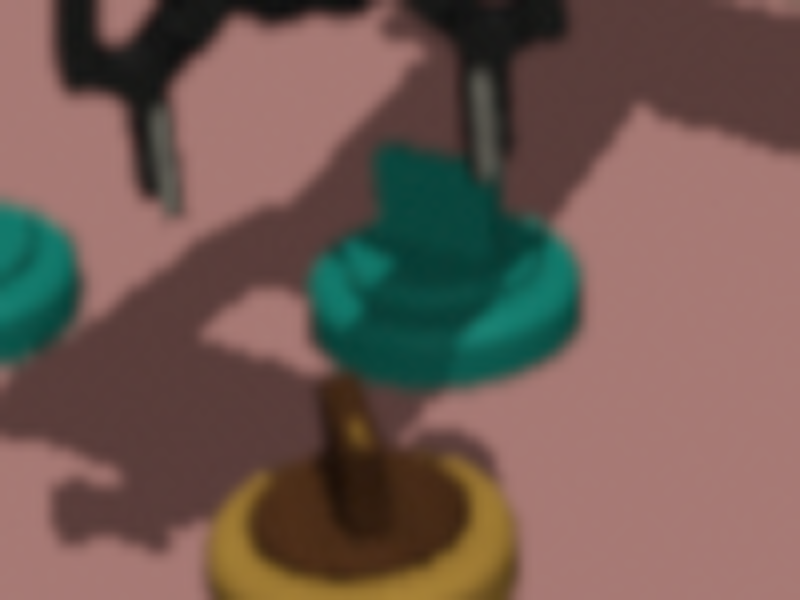

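jog_arm(dr=[[0, 0, 0], [0, 0, 0], [0, 0, 0], [0, 0, 0], [0, 0, 0], [0, 0, 0], [0, 0, 0], [0, 0, 0], [0, 0, 0], [0, 0, 0]], slide=[[0, 0, 0.008], [0, 0, 0.008], [0, 0, 0.008], [0, 0, 0.008], [0, 0, 0.008], [0, 0, 0.008], [0, 0, 0.008], [0, 0, 0.002], [0, 0, 0], [0, 0, 0]], gripper=[1, 1, 1, 1, 1, 1, 1, 1, 1, 1])

```text
time_s: 6.8
position: [0.536, -0.1903, 0.051]
tool_rot: [[0.242, -0.97, 0.0], [-0.97, -0.242, -0.0], [0.0, -0.0, -1.0]]
ft_force: [0.5, 0.1, 0.3]
grip_width: 0.0853
```

Run:
```python
from h import *
s=observe();p=s["position"];R=s["tool_rot"]
print(s["time_s"],p,s["ft_force"])
S=viewer.get_image("scene")
for k in(-.0425,.0425):
  for z in (0.002,-.062):
    for nm,d in(("S",S),):print(nm,k,z,proj(d,p+R@[k,0,z]))
crop(S,150,165,100,75,8,"pics/s5.png")
```

```text
6.8 [ 0.5360115  -0.19030301  0.05096894] [0.47513458 0.05350239 0.31614795]
S -0.0425 0.002 [210.46616614 204.29729108]
S -0.0425 -0.062 [208.81633506 182.52566293]
S 0.0425 0.002 [176.80173842 209.12073022]
S 0.0425 -0.062 [174.0058158  187.06738178]
```

View pics/s5.png

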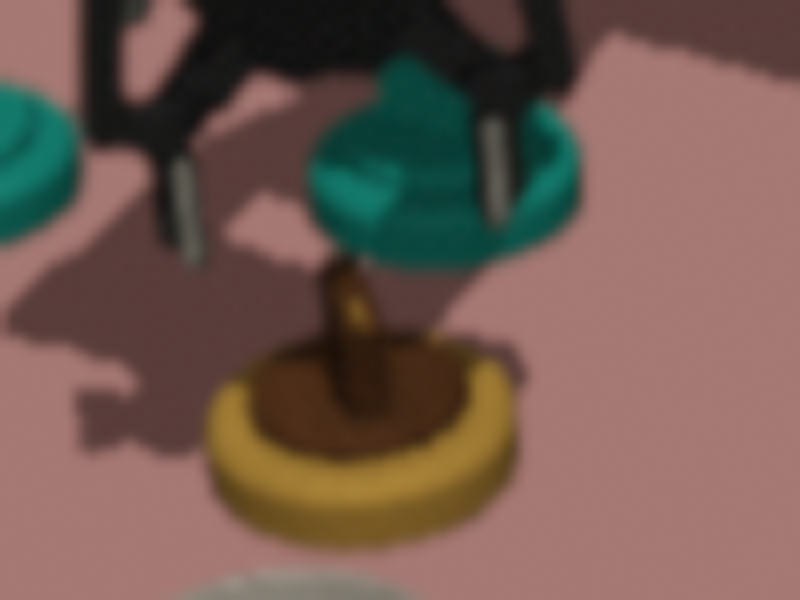

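jog_arm(dr=[[0, 0, 0], [0, 0, 0], [0, 0, 0], [0, 0, 0], [0, 0, 0], [0, 0, 0], [0, 0, 0], [0, 0, 0], [0, 0, 0], [0, 0, 0]], slide=[[0, 0, 0], [0, 0, 0], [0, 0, 0], [0, 0, 0], [0, 0, 0], [0, 0, 0], [0, 0, 0], [0, 0, 0], [0, 0, 0], [0, 0, 0]], gripper=[-0.2, -0.2, -0.2, -0.2, -0.2, -0.2, -0.2, -0.2, -0.2, -0.2], force=20)

```text
time_s: 7.85
position: [0.5358, -0.1902, 0.0507]
tool_rot: [[0.242, -0.97, 0.0], [-0.97, -0.242, -0.0], [0.0, -0.0, -1.0]]
ft_force: [-0.8, 0.2, -0.9]
grip_width: 0.0347
```

Run:
```python
from h import *
s=observe();p=s["position"];R=s["tool_rot"]
print(s["time_s"],p,s["ft_force"],s["grip_width"])
S=viewer.get_image("scene");w=s["grip_width"]/2
for k in(-w,w):
  for z in (0.011,0.002,-.062):
    for nm,d in(("S",S),):print(nm,k,z,proj(d,p+R@[k,0,z]))
crop(S,150,165,100,75,8,"pics/s6.png")
crop(viewer.get_image("top"),300,170,80,60,8,"pics/t6.png")
```

```text
7.85 [ 0.53584724 -0.19018674  0.05072568] [-0.8372164   0.21120761 -0.86013083] 0.034704907110136116
S -0.017352453555068058 0.011 [200.97084981 208.70853042]
S -0.017352453555068058 0.002 [200.70158417 205.7471964 ]
S -0.017352453555068058 -0.062 [198.71560005 183.9057084 ]
S 0.017352453555068058 0.011 [187.29484442 210.69711707]
S 0.017352453555068058 0.002 [186.96223201 207.72112643]
S 0.017352453555068058 -0.062 [184.5083075  185.76507175]
```

View pics/s6.png

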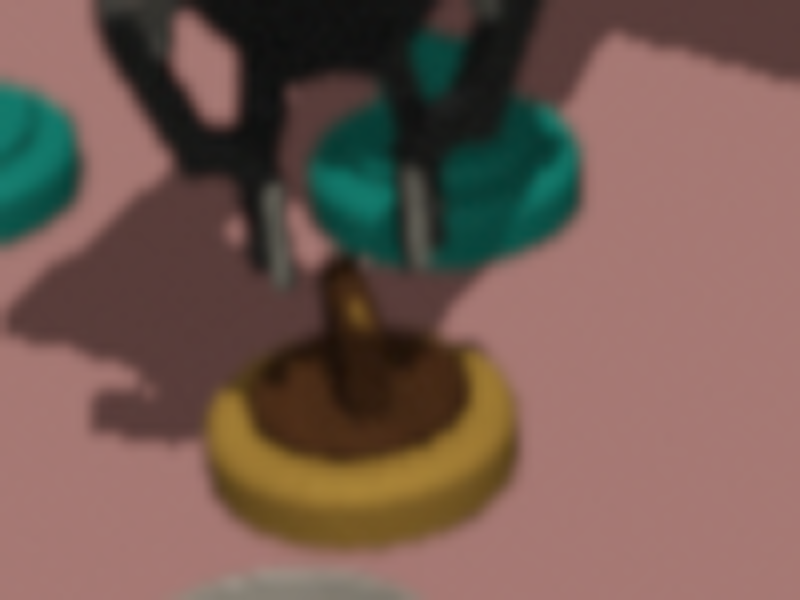

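View pics/t6.png

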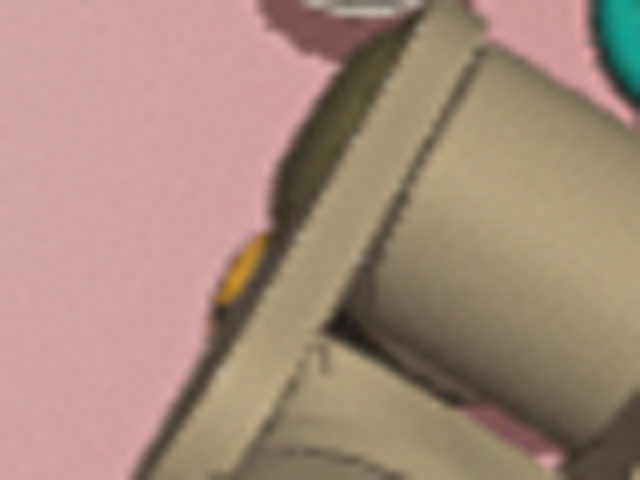

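jog_arm(dr=[[0, 0, 0], [0, 0, 0], [0, 0, 0], [0, 0, 0], [0, 0, 0], [0, 0, 0], [0, 0, 0], [0, 0, 0], [0, 0, 0], [0, 0, 0]], slide=[[0, 0, 0.002], [0, 0, 0.002], [0, 0, 0.002], [0, 0, 0.002], [0, 0, 0], [0, 0, 0], [0, 0, 0], [0, 0, 0], [0, 0, 0], [0, 0, 0]], gripper=[-0.2, -0.2, -0.2, -0.2, -0.2, -0.2, -0.2, -0.2, -0.2, -0.2], force=20)

```text
time_s: 8.95
position: [0.5359, -0.1902, 0.0428]
tool_rot: [[0.242, -0.97, 0.0], [-0.97, -0.242, -0.0], [0.0, -0.0, -1.0]]
ft_force: [-0.1, -0.1, 0.1]
grip_width: 0.0338
```

Run:
```python
from h import *
s=observe();p=s["position"];R=s["tool_rot"]
print(s["time_s"],p,s["ft_force"],s["grip_width"])
S=viewer.get_image("scene")
crop(S,150,165,100,75,8,"pics/s7.png")
```

```text
8.95 [ 0.53586443 -0.1902004   0.04278051] [-0.12650624 -0.14446021  0.13279251] 0.03378774861949629
```

View pics/s7.png

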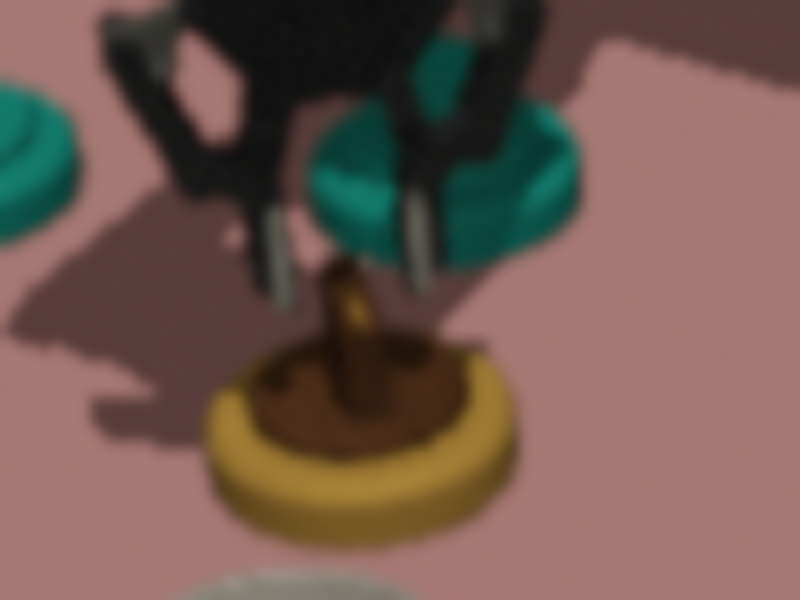

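jog_arm(dr=[[0, 0, 0], [0, 0, 0], [0, 0, 0], [0, 0, 0], [0, 0, 0], [0, 0, 0], [0, 0, 0], [0, 0, 0], [0, 0, 0], [0, 0, 0]], slide=[[0, 0, 0.001], [0, 0, 0.001], [0, 0, 0.001], [0, 0, 0.001], [0, 0, 0.001], [0, 0, 0.001], [0, 0, 0.001], [0, 0, 0.001], [0, 0, 0], [0, 0, 0]], gripper=[-0.2, -0.2, -0.2, -0.2, -0.2, -0.2, -0.2, -0.2, -0.2, -0.2], force=20)

```text
time_s: 10.0
position: [0.5358, -0.1902, 0.0347]
tool_rot: [[0.242, -0.97, -0.0], [-0.97, -0.242, -0.0], [0.0, 0.0, -1.0]]
ft_force: [-0.0, -0.1, 0.6]
grip_width: 0.0341
```

jog_arm(dr=[[0, 0, 0], [0, 0, 0], [0, 0, 0], [0, 0, 0], [0, 0, 0], [0, 0, 0], [0, 0, 0], [0, 0, 0], [0, 0, 0], [0, 0, 0]], slide=[[0, 0, 0.001], [0, 0, 0.001], [0, 0, 0.001], [0, 0, 0.001], [0, 0, 0.001], [0, 0, 0.001], [0, 0, 0.001], [0, 0, 0.001], [0, 0, 0], [0, 0, 0]], gripper=[-0.2, -0.2, -0.2, -0.2, -0.2, -0.2, -0.2, -0.2, -0.2, -0.2], force=20)

```text
time_s: 11.0
position: [0.5358, -0.1902, 0.0267]
tool_rot: [[0.242, -0.97, -0.0], [-0.97, -0.242, 0.0], [-0.0, 0.0, -1.0]]
ft_force: [0.3, 0.8, -0.4]
grip_width: 0.0344
```

Run:
```python
from h import *
s=observe();p=s["position"];R=s["tool_rot"]
print(s["time_s"],p,s["ft_force"],s["grip_width"])
S=viewer.get_image("scene")
crop(S,150,165,100,75,8,"pics/s8.png")
```

```text
11.0 [ 0.53584369 -0.19020742  0.02671678] [ 0.34018835  0.82035385 -0.39589347] 0.03439555803954589
```

View pics/s8.png

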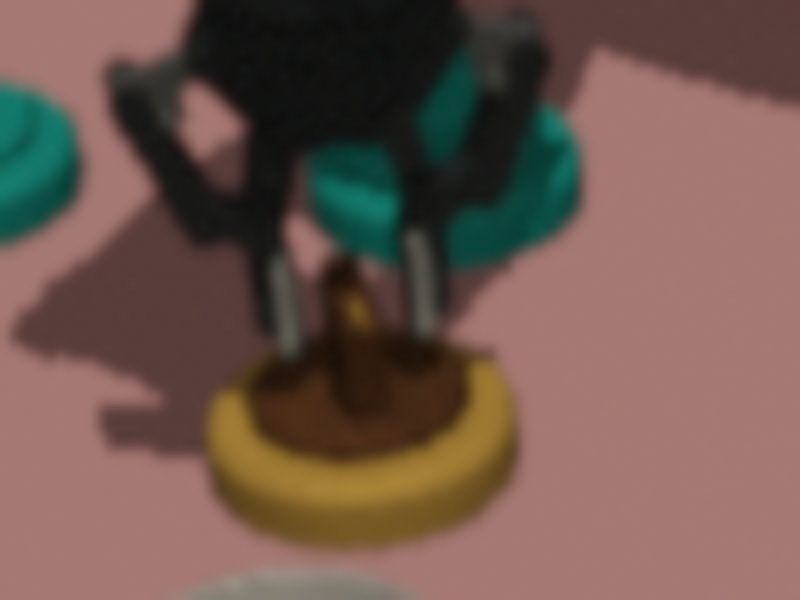

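jog_arm(dr=[[0, 0, 0], [0, 0, 0], [0, 0, 0], [0, 0, 0], [0, 0, 0], [0, 0, 0], [0, 0, 0], [0, 0, 0], [0, 0, 0], [0, 0, 0]], slide=[[0, 0, 0.001], [0, 0, 0.001], [0, 0, 0.001], [0, 0, 0.001], [0, 0, 0], [0, 0, 0], [0, 0, 0], [0, 0, 0], [0, 0, 0], [0, 0, 0]], gripper=[-0.2, -0.2, -0.2, -0.2, -0.5, -0.6, -0.65, -0.7, -1, -1], force=30)

```text
time_s: 12.05
position: [0.5359, -0.1905, 0.0229]
tool_rot: [[0.242, -0.97, 0.0], [-0.97, -0.242, -0.001], [0.001, -0.0, -1.0]]
ft_force: [-0.1, -3.1, 0.3]
grip_width: 0.0135
```

Run:
```python
from h import *
s=observe();p=s["position"];R=s["tool_rot"]
print(s["time_s"],p,s["ft_force"],s["wrist_torque"],s["grip_width"])
S=viewer.get_image("scene")
crop(S,150,165,100,75,8,"pics/s9.png")
```

```text
12.05 [ 0.53591052 -0.19052092  0.02287912] [-0.14961546 -3.14942289  0.32604648] [-0.49670628  0.17568377  0.12378214] 0.013496358536079701
```

View pics/s9.png

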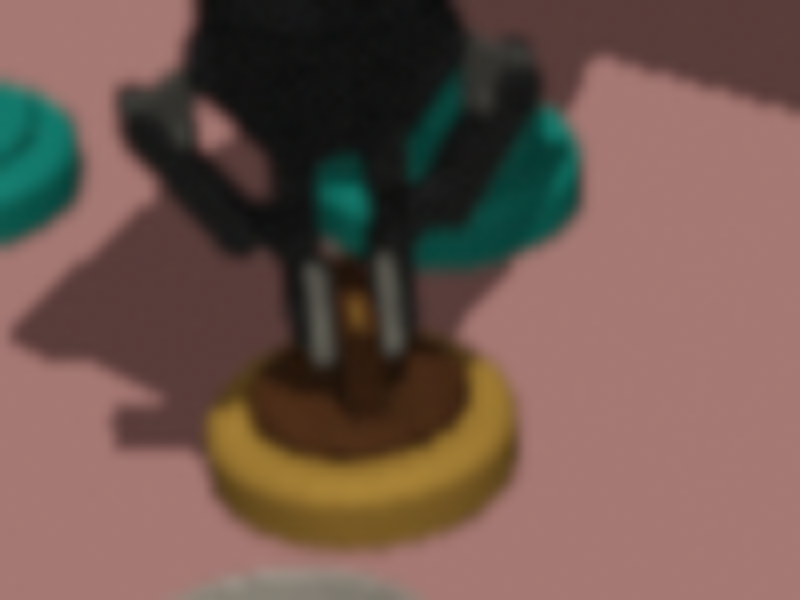

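jog_arm(dr=[[0, 0, 0], [0, 0, 0], [0, 0, 0], [0, 0, 0], [0, 0, 0], [0, 0, 0], [0, 0, 0], [0, 0, 0], [0, 0, 0], [0, 0, 0]], slide=[[0.0005, 0, 0], [0.0005, 0, 0], [0, 0, 0], [0, 0, 0], [0, 0, 0], [0, 0, 0], [0, 0, 0], [0, 0, 0], [0, 0, 0], [0, 0, 0]], gripper=[-1, -1, -1, -1, -1, -1, -1, -1, -1, -1], force=40)

```text
time_s: 13.1
position: [0.536, -0.1907, 0.0229]
tool_rot: [[0.243, -0.97, -0.0], [-0.97, -0.243, 0.001], [-0.001, 0.0, -1.0]]
ft_force: [-1.2, 2.5, 5.1]
grip_width: 0.0131
```

```bash
cat > st.py <<'E'
from h import *
s=observe();p=s["position"];R=s["tool_rot"]
print("t%.2f"%s["time_s"],p.round(4),"F",s["ft_force"].round(2),"M",s["wrist_torque"].round(3),"yaw %.2f"%np.degrees(np.arctan2(R[1,0],R[0,0])),"w %.4f"%s["grip_width"],"q6 %.1f"%s["q"][5],"eff",s["joint_efforts"].round(2)[[0,5]])
E
python3 st.py
```

```text
t13.10 [ 0.536  -0.1907  0.0229] F [-1.19  2.51  5.09] M [0.462 0.311 0.117] yaw -75.97 w 0.0131 q6 44.4 eff [-0.87  0.1 ]
```

jog_arm(dr=[[0, 0, 0], [0, 0, -0.01], [0, 0, -0.01], [0, 0, -0.01], [0, 0, -0.01], [0, 0, -0.01], [0, 0, -0.01], [0, 0, -0.01], [0, 0, 0], [0, 0, 0]], slide=[[-0.0004, 0, -0.0005], [0, 0, 0], [0, 0, 0], [0, 0, 0], [0, 0, 0], [0, 0, 0], [0, 0, 0], [0, 0, 0], [0, 0, 0], [0, 0, 0]], gripper=[-1, -1, -1, -1, -1, -1, -1, -1, -1, -1])

```text
time_s: 14.1
position: [0.5359, -0.1907, 0.023]
tool_rot: [[0.31, -0.951, -0.0], [-0.951, -0.31, 0.0], [-0.0, 0.0, -1.0]]
ft_force: [2.5, 0.1, -6.8]
grip_width: 0.013
```

```bash
python3 st.py
```

```text
t14.10 [ 0.5359 -0.1907  0.023 ] F [ 2.51  0.06 -6.81] M [ 0.137 -0.133 -0.05 ] yaw -71.96 w 0.0130 q6 40.5 eff [-0.36 -0.08]
```

jog_arm(dr=[[0, 0, -0.05], [0, 0, -0.05], [0, 0, -0.05], [0, 0, -0.05], [0, 0, -0.05], [0, 0, -0.05], [0, 0, -0.05], [0, 0, -0.05], [0, 0, -0.05], [0, 0, 0]], slide=[[0, 0, 0.0003], [0, 0, 0], [0, 0, 0], [0, 0, -0.0002], [0, 0, 0], [0, 0, 0], [0, 0, -0.0002], [0, 0, 0], [0, 0, 0], [0, 0, 0]], gripper=[-1, -1, -1, -1, -1, -1, -1, -1, -1, -1])

```text
time_s: 15.1
position: [0.5359, -0.1907, 0.0234]
tool_rot: [[0.693, -0.721, -0.0], [-0.721, -0.693, 0.0], [-0.0, 0.0, -1.0]]
ft_force: [-0.8, 1.3, -2.7]
grip_width: 0.0135
```

```bash
python3 st.py
```

```text
t15.10 [ 0.5359 -0.1907  0.0234] F [-0.76  1.28 -2.66] M [0.265 0.138 0.02 ] yaw -46.14 w 0.0135 q6 14.6 eff [-0.64 -0.49]
```

jog_arm(dr=[[0, 0, -0.011], [0, 0, -0.011], [0, 0, -0.011], [0, 0, -0.011], [0, 0, -0.011], [0, 0, -0.011], [0, 0, -0.011], [0, 0, 0], [0, 0, 0], [0, 0, 0]], slide=[[0, 0, 0], [0, 0, 0], [0, 0, 0], [0, 0, 0], [0, 0, 0], [0, 0, 0], [0, 0, 0], [0, 0, 0], [0, 0, 0], [0, 0, 0]], gripper=[-1, -1, -1, -1, -1, -1, -1, -1, -1, -1])

```text
time_s: 16.1
position: [0.5359, -0.1907, 0.0234]
tool_rot: [[0.746, -0.666, -0.0], [-0.666, -0.746, 0.0], [-0.0, -0.0, -1.0]]
ft_force: [-3.1, 2.7, 4.2]
grip_width: 0.0132
```

```bash
python3 st.py
```

```text
t16.10 [ 0.5359 -0.1907  0.0234] F [-3.05  2.68  4.17] M [0.653 0.593 0.083] yaw -41.77 w 0.0132 q6 10.3 eff [-1.3   0.08]
```

jog_arm(dr=[[0, 0, -0.011], [0, 0, -0.011], [0, 0, -0.011], [0, 0, -0.011], [0, 0, -0.011], [0, 0, -0.011], [0, 0, -0.011], [0, 0, -0.011], [0, 0, 0], [0, 0, 0]], slide=[[0, 0, -0.0003], [0, 0, 0], [0, 0, 0], [0, 0, 0], [0, 0, 0], [0, 0, 0], [0, 0, 0], [0, 0, 0], [0, 0, 0], [0, 0, 0]], gripper=[-1, -1, -1, -1, -1, -1, -1, -1, -1, -1])

```text
time_s: 17.1
position: [0.5359, -0.1907, 0.0236]
tool_rot: [[0.801, -0.598, -0.0], [-0.598, -0.801, 0.0], [-0.0, -0.0, -1.0]]
ft_force: [-2.6, 3.6, -0.2]
grip_width: 0.0133
```

```bash
python3 st.py
```

```text
t17.10 [ 0.5359 -0.1907  0.0236] F [-2.64  3.65 -0.16] M [ 0.75   0.565 -0.187] yaw -36.74 w 0.0133 q6 5.2 eff [-1.18 -0.22]
```

jog_arm(dr=[[0, 0, -0.01], [0, 0, -0.01], [0, 0, -0.01], [0, 0, 0], [0, 0, 0], [0, 0, 0], [0, 0, 0], [0, 0, 0], [0, 0, 0], [0, 0, 0]], slide=[[0, 0, 0], [0, 0, 0], [0, 0, 0], [0, 0, 0], [0, 0, 0], [0, 0, 0], [0, 0, 0], [0, 0, 0], [0, 0, 0], [0, 0, 0]], gripper=[-1, -1, -1, -1, -1, -1, -1, -1, -1, -1])

```text
time_s: 18.1
position: [0.5359, -0.1906, 0.0236]
tool_rot: [[0.819, -0.573, -0.0], [-0.573, -0.819, 0.0], [-0.0, -0.0, -1.0]]
ft_force: [-2.7, 3.5, 1.3]
grip_width: 0.0129
```

```bash
python3 st.py
```

```text
t18.10 [ 0.5359 -0.1906  0.0236] F [-2.7   3.53  1.28] M [ 0.824  0.49  -0.283] yaw -34.99 w 0.0129 q6 3.5 eff [-1.36 -0.29]
```

jog_arm(dr=[[0, 0, -0.01], [0, 0, -0.01], [0, 0, -0.01], [0, 0, 0], [0, 0, 0], [0, 0, 0], [0, 0, 0], [0, 0, 0], [0, 0, 0], [0, 0, 0]], slide=[[0, 0, 0], [0, 0, 0], [0, 0, 0], [0, 0, 0], [0, 0, 0], [0, 0, 0], [0, 0, 0], [0, 0, 0], [0, 0, 0], [0, 0, 0]], gripper=[-1, -1, -1, -1, -1, -1, -1, -1, -1, -1])

```text
time_s: 19.1
position: [0.5359, -0.1906, 0.0236]
tool_rot: [[0.836, -0.549, -0.0], [-0.549, -0.836, 0.0], [-0.0, -0.0, -1.0]]
ft_force: [-2.6, 3.0, 1.3]
grip_width: 0.0133
```

```bash
python3 st.py
```

```text
t19.10 [ 0.5359 -0.1906  0.0236] F [-2.6   2.96  1.29] M [ 0.828  0.576 -0.331] yaw -33.28 w 0.0133 q6 1.8 eff [-1.3  -0.33]
```

jog_arm(dr=[[0, 0, -0.01], [0, 0, -0.01], [0, 0, 0], [0, 0, 0], [0, 0, 0], [0, 0, 0], [0, 0, 0], [0, 0, 0], [0, 0, 0], [0, 0, 0]], slide=[[0, 0, 0], [0, 0, 0], [0, 0, 0], [0, 0, 0], [0, 0, 0], [0, 0, 0], [0, 0, 0], [0, 0, 0], [0, 0, 0], [0, 0, 0]], gripper=[-1, -1, -1, -1, -1, -1, -1, -1, -1, -1])

```text
time_s: 20.1
position: [0.5358, -0.1906, 0.0236]
tool_rot: [[0.847, -0.532, -0.0], [-0.532, -0.847, 0.0], [-0.0, -0.0, -1.0]]
ft_force: [-3.5, 4.4, 1.2]
grip_width: 0.0131
```

```bash
python3 st.py
python3 - <<'E'
from h import *
crop(viewer.get_image("scene"),150,165,100,75,8,"pics/s10.png")
E
```

```text
t20.10 [ 0.5358 -0.1906  0.0236] F [-3.53  4.38  1.16] M [ 0.857  0.666 -0.349] yaw -32.14 w 0.0131 q6 0.6 eff [-1.28 -0.35]
```

View pics/s10.png

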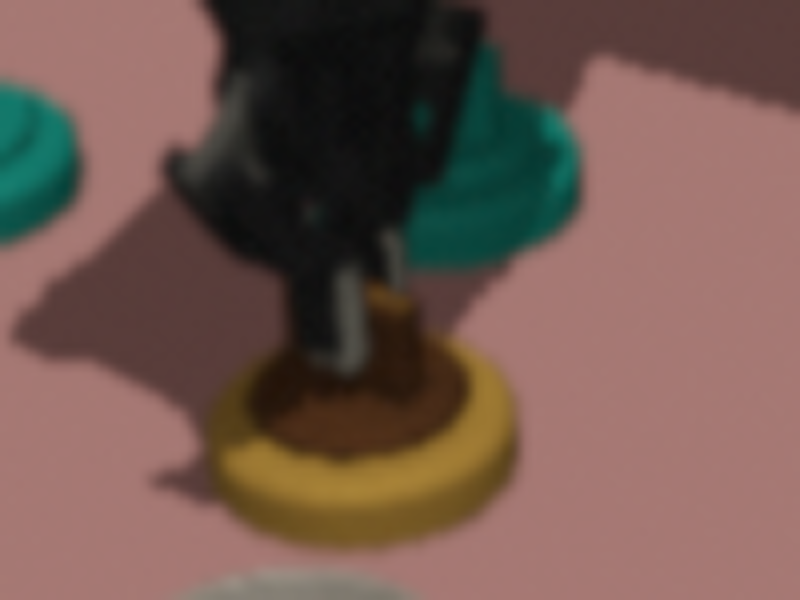

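jog_arm(dr=[[0, 0, 0], [0, 0, 0], [0, 0, -0.01], [0, 0, -0.01], [0, 0, 0], [0, 0, 0], [0, 0, 0], [0, 0, 0], [0, 0, 0], [0, 0, 0]], slide=[[0, 0, 0], [0, 0, 0], [0, 0, 0], [0, 0, 0], [0, 0, 0], [0, 0, 0], [0, 0, 0], [0, 0, 0], [0, 0, 0], [0, 0, 0]], gripper=[-1, -1, -1, -1, -1, -1, -1, -1, -1, -1], force=60)

```text
time_s: 21.15
position: [0.5358, -0.1906, 0.0237]
tool_rot: [[0.857, -0.515, -0.0], [-0.515, -0.857, 0.0], [-0.0, -0.0, -1.0]]
ft_force: [-3.0, 4.4, 1.8]
grip_width: 0.0126
```

```bash
python3 st.py
```

```text
t21.15 [ 0.5358 -0.1906  0.0237] F [-2.98  4.35  1.8 ] M [ 0.887  0.69  -0.383] yaw -30.99 w 0.0126 q6 -0.5 eff [-1.26 -0.38]
```

jog_arm(dr=[[0, 0, 0.068], [0, 0, 0.068], [0, 0, 0.068], [0, 0, 0.068], [0, 0, 0.068], [0, 0, 0.068], [0, 0, 0.068], [0, 0, 0.068], [0, 0, 0.068], [0, 0, 0.068]], slide=[[0, 0, 0], [0, 0, 0.0001], [0, 0, 0], [0, 0, 0.0001], [0, 0, 0], [0, 0, 0.0001], [0, 0, 0.0001], [0, 0, 0], [0, 0, 0.0001], [0, 0, 0]], gripper=[-1, -1, -1, -1, -1, -1, -1, -1, -1, -1])

```text
time_s: 22.15
position: [0.5361, -0.1908, 0.0231]
tool_rot: [[0.341, -0.94, 0.0], [-0.94, -0.341, -0.0], [0.0, -0.0, -1.0]]
ft_force: [-1.9, 3.8, -0.8]
grip_width: 0.0125
```

```bash
python3 st.py
```

```text
t22.15 [ 0.5361 -0.1908  0.0231] F [-1.93  3.78 -0.78] M [ 0.7    0.43  -0.016] yaw -70.07 w 0.0125 q6 38.6 eff [-1.42 -0.94]
```

jog_arm(dr=[[0, 0, 0.067], [0, 0, 0.067], [0, 0, 0.067], [0, 0, 0.067], [0, 0, 0.067], [0, 0, 0.067], [0, 0, 0.067], [0, 0, 0.067], [0, 0, 0.067], [0, 0, 0.067]], slide=[[0, 0, 0], [0, 0, 0.0001], [0, 0, 0], [0, 0, 0.0001], [0, 0, 0], [0, 0, 0.0001], [0, 0, 0.0001], [0, 0, 0], [0, 0, 0.0001], [0, 0, 0]], gripper=[-1, -1, -1, -1, -1, -1, -1, -1, -1, -1])

```text
time_s: 23.15
position: [0.5361, -0.191, 0.0225]
tool_rot: [[-0.317, -0.949, 0.0], [-0.949, 0.317, -0.0], [0.0, -0.0, -1.0]]
ft_force: [-1.2, 2.6, -2.6]
grip_width: 0.0126
```

```bash
python3 st.py
```

```text
t23.15 [ 0.5361 -0.191   0.0225] F [-1.15  2.58 -2.65] M [ 0.565  0.29  -0.105] yaw -108.46 w 0.0126 q6 77.0 eff [-0.95 -0.96]
```

jog_arm(dr=[[0, 0, 0.012], [0, 0, 0], [0, 0, 0], [0, 0, 0], [0, 0, 0], [0, 0, 0], [0, 0, 0], [0, 0, 0], [0, 0, 0], [0, 0, 0]], slide=[[0, 0, 0.0001], [0, 0, 0], [0, 0, 0], [0, 0, 0], [0, 0, 0], [0, 0, 0], [0, 0, 0], [0, 0, 0], [0, 0, 0], [0, 0, 0]], gripper=[-1, -1, -1, -1, -1, -1, -1, -1, -1, -1])

```text
time_s: 24.15
position: [0.5361, -0.1909, 0.0225]
tool_rot: [[-0.326, -0.945, 0.0], [-0.945, 0.326, -0.0], [0.0, -0.0, -1.0]]
ft_force: [-0.6, 0.6, -5.1]
grip_width: 0.0127
```

```bash
python3 st.py
python3 - <<'E'
from h import *
crop(viewer.get_image("scene"),150,165,100,75,8,"pics/s11.png")
E
```

```text
t24.15 [ 0.5361 -0.1909  0.0225] F [-0.64  0.56 -5.11] M [ 0.111 -0.036 -0.045] yaw -109.03 w 0.0127 q6 77.5 eff [-0.2  -0.09]
```

View pics/s11.png

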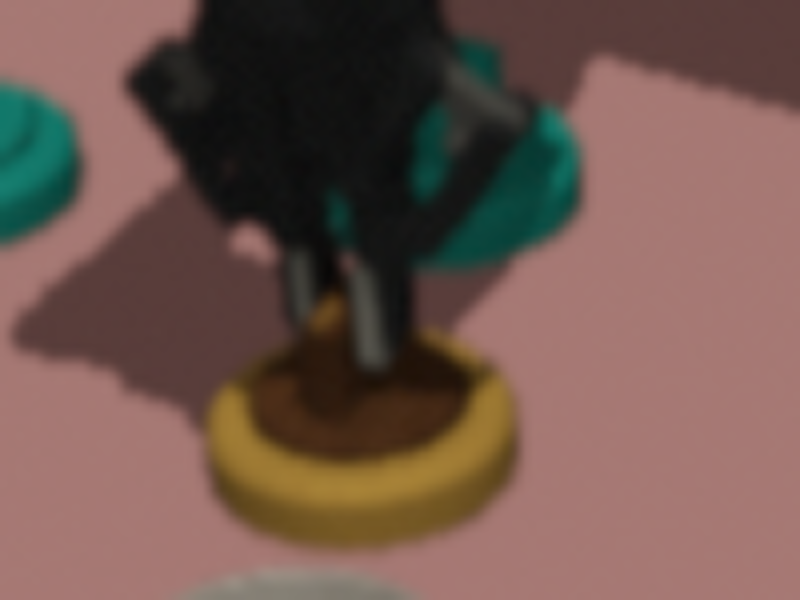

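jog_arm(dr=[[0, 0, 0.01], [0, 0, 0], [0, 0, 0], [0, 0, 0], [0, 0, 0], [0, 0, 0], [0, 0, 0], [0, 0, 0], [0, 0, 0], [0, 0, 0]], slide=[[0, 0, 0], [0, 0, 0], [0, 0, 0], [0, 0, 0], [0, 0, 0], [0, 0, 0], [0, 0, -0.005], [0, 0, -0.02], [0, 0, -0.04], [0, 0, -0.04]], gripper=[-1, -0.7, -0.6, -0.4, -0.2, 0, 0, 0, 0, 0])

```text
time_s: 25.2
position: [0.5357, -0.1906, 0.1289]
tool_rot: [[-0.336, -0.942, -0.001], [-0.942, 0.336, 0.001], [-0.0, 0.001, -1.0]]
ft_force: [0.3, -0.0, 0.9]
grip_width: 0.0427
```

```bash
python3 st.py
```

```text
t25.20 [ 0.5357 -0.1906  0.1289] F [ 0.35 -0.02  0.86] M [-0.037  0.037  0.005] yaw -109.61 w 0.0427 q6 78.1 eff [ 0.33 -0.  ]
```

jog_arm(dr=[[0, 0, 0], [0, 0, 0], [0, 0, 0], [0, 0, 0], [0, 0, 0], [0, 0, 0], [0, 0, 0], [0, 0, 0], [0, 0, 0], [0, 0, 0]], slide=[[-0.0271, 0.0125, 0], [-0.0271, 0.0125, 0], [-0.0271, 0.0125, 0], [-0.0271, 0.0125, 0], [-0.0271, 0.0125, 0], [-0.0271, 0.0125, 0], [-0.0271, 0.0125, 0], [-0.0271, 0.0125, 0], [-0.0271, 0.0125, 0], [-0.0271, 0.0125, 0]], gripper=[-1, -1, -1, -1, -1, -1, -1, -1, -1, -1])

```text
time_s: 26.2
position: [0.509, 0.1076, 0.1281]
tool_rot: [[-0.336, -0.942, 0.001], [-0.942, 0.336, -0.0], [-0.0, -0.001, -1.0]]
ft_force: [1.2, -0.6, 0.6]
grip_width: -0.0001
```

jog_arm(dr=[[0, 0, -0.134], [0, 0, -0.134], [0, 0, -0.134], [0, 0, -0.134], [0, 0, -0.134], [0, 0, -0.134], [0, 0, 0], [0, 0, 0], [0, 0, 0], [0, 0, 0]], slide=[[0, 0, 0], [0, 0, 0], [0, 0, 0], [0, 0, 0], [0, 0, 0], [0, 0, 0], [0, 0, 0], [0, 0, 0], [0, 0, 0], [0, 0, 0]], gripper=[-1, -1, -1, -1, -1, -1, -1, -1, -1, -1])

```text
time_s: 27.2
position: [0.5092, 0.1064, 0.1276]
tool_rot: [[0.444, -0.896, -0.0], [-0.896, -0.444, -0.0], [0.0, 0.0, -1.0]]
ft_force: [0.8, -0.1, -0.3]
grip_width: -0.0
```

```bash
python3 st.py
python3 - <<'E'
from h import *
overlay("pics/o12.png",.536,-.191,np.radians(-20),.565,.1355,np.radians(26.5))
cv2.imwrite("pics/s12.png",viewer.get_image("scene")["pixels"])
E
```

```text
t27.20 [0.5092 0.1064 0.1276] F [ 0.75 -0.08 -0.35] M [-0.041  0.038 -0.021] yaw -63.63 w -0.0000 q6 62.4 eff [0.   0.03]
```

View pics/o12.png

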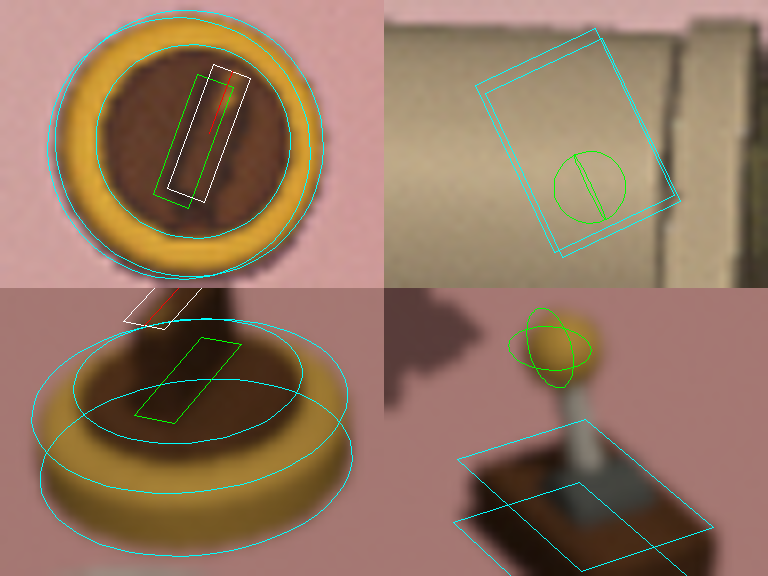

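View pics/s12.png

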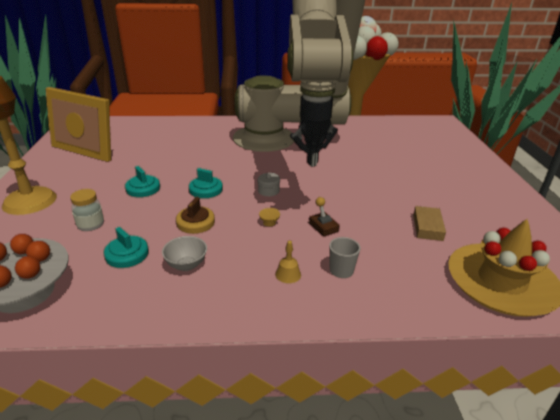

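Run:
```python
from h import *
T=viewer.get_image("top")["pixels"];S=viewer.get_image("scene")["pixels"]
T0=cv2.imread("pics/top0.png");S0=cv2.imread("pics/scene0.png")
g=lambda I,u,v:np.clip(cv2.resize(I[v:v+28,u:u+38],None,fx=10,fy=10,interpolation=cv2.INTER_CUBIC).astype(float)*2,0,255)
cv2.imwrite("pics/cmp.png",np.vstack([np.hstack([g(T0,324,198),g(T,324,198)]),np.hstack([g(S0,176,196),g(S,176,196)])]))
```

```text
[ WARN:0@2.644] global loadsave.cpp:1063 imwrite_ Unsupported depth image for selected encoder is fallbacked to CV_8U.
```

View pics/cmp.png

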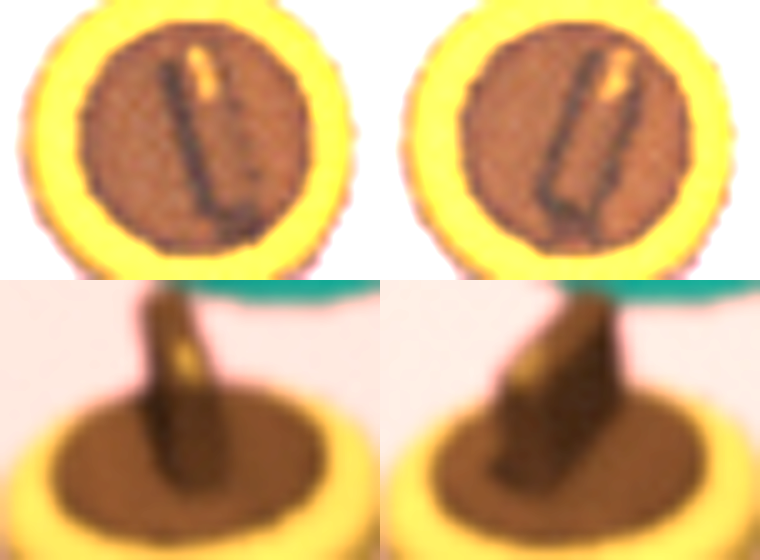

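jog_arm(dr=[[0, 0, 0], [0, 0, 0], [0, 0, 0], [0, 0, 0], [0, 0, 0], [0, 0, 0], [0, 0, 0], [0, 0, 0], [0, 0, 0], [0, 0, 0]], slide=[[-0.002, 0, 0.015], [0, 0, 0.015], [0, 0, 0.015], [0, 0, 0.015], [0, 0, 0.015], [0, 0, 0.01], [0, 0, 0.008], [0, 0, 0], [0, 0, 0], [0, 0, 0]], gripper=[-1, -1, -1, -1, -1, -1, -1, -1, -1, -1])

```text
time_s: 28.45
position: [0.5087, 0.1083, 0.0351]
tool_rot: [[0.446, -0.895, 0.001], [-0.895, -0.446, -0.0], [0.001, -0.001, -1.0]]
ft_force: [-0.4, -0.3, 0.5]
grip_width: 0.0003
```

```bash
python3 st.py
python3 - <<'E'
from h import *
crop(viewer.get_image("scene"),270,160,100,75,8,"pics/s13.png")
E
```

```text
t28.45 [0.5087 0.1083 0.0351] F [-0.41 -0.29  0.54] M [-0.012 -0.012  0.026] yaw -63.54 w 0.0003 q6 62.5 eff [-0.02  0.  ]
```

View pics/s13.png

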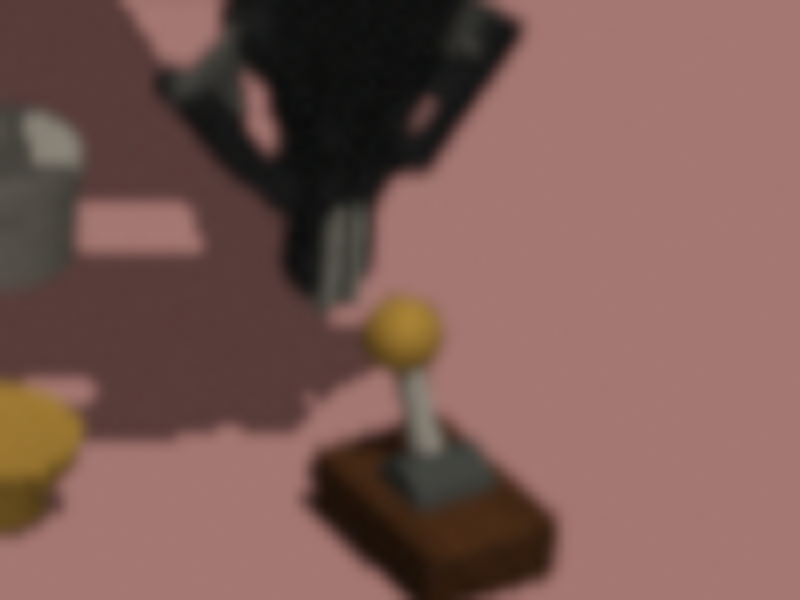

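Run:
```python
from h import *
S=viewer.get_image("scene")
for z in (.04,.05,.06,.07):print(z,proj(S,[.5087,.1083,z]),proj(S,[.5087+.0098,.1083+.0049,z]))
for x in (.540,.545,.55): print(x,proj(S,[x,.126,.066]),proj(S,[x,.129,.066]))
```

```text
0.04 [309.53048921 202.43540297] [311.83838475 204.4151631 ]
0.05 [309.7602362  199.20726686] [312.08092828 201.1733935 ]
0.06 [309.99219707 195.94802404] [312.32582587 197.90016026]
0.07 [310.22640396 192.65722269] [312.57311196 194.59500308]
0.54 [318.53404857 200.27508047] [319.70825713 200.26045058]
0.545 [318.80178988 201.32249164] [319.98051274 201.30767228]
0.55 [319.07161368 202.37804962] [320.2548857  202.36303828]
```

jog_arm(dr=[[0, 0, 0], [0, 0, 0], [0, 0, 0], [0, 0, 0], [0, 0, 0], [0, 0, 0], [0, 0, 0], [0, 0, 0], [0, 0, 0], [0, 0, 0]], slide=[[0, 0, 0.004], [0, 0, 0.003], [0, -0.005, 0], [0, -0.005, 0], [0, -0.005, 0], [0, -0.005, 0], [0, -0.005, 0], [0, -0.005, 0], [0, -0.005, 0], [0, -0.005, 0]], gripper=[-1, -1, -1, -1, -1, -1, -1, -1, -1, -1])

```text
time_s: 29.55
position: [0.5445, 0.1263, 0.0275]
tool_rot: [[0.446, -0.895, 0.0], [-0.895, -0.446, 0.0], [0.0, -0.0, -1.0]]
ft_force: [-1.5, -0.8, 2.0]
grip_width: 0.0002
```

```bash
python3 st.py
python3 - <<'E'
from h import *
crop(viewer.get_image("scene"),270,160,100,75,8,"pics/s14.png")
E
```

```text
t29.55 [0.5445 0.1263 0.0275] F [-1.53 -0.84  2.  ] M [-0.178  0.258 -0.036] yaw -63.54 w 0.0002 q6 64.5 eff [-0.07 -0.05]
```

View pics/s14.png

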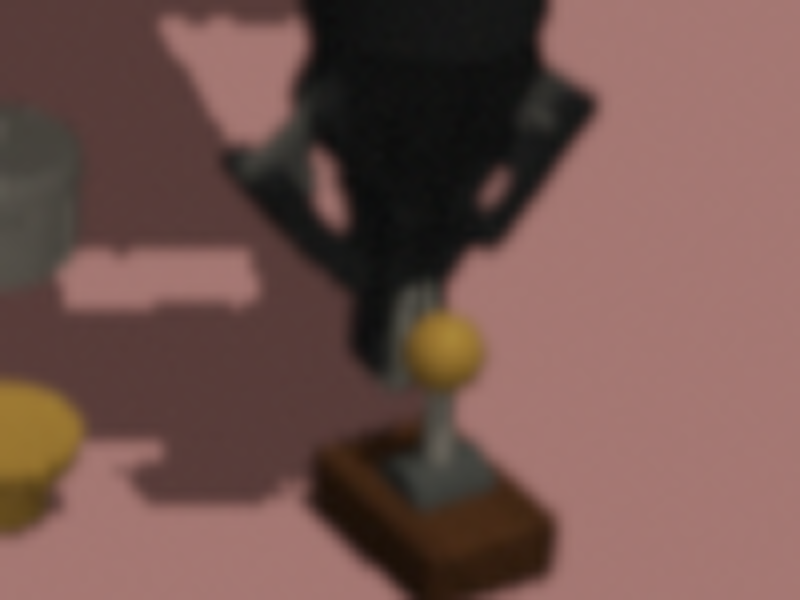

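jog_arm(dr=[[0, 0, 0], [0, 0, 0], [0, 0, 0], [0, 0, 0], [0, 0, 0], [0, 0, 0], [0, 0, 0], [0, 0, 0], [0, 0, 0], [0, 0, 0]], slide=[[-0.001, -0.004, 0], [-0.001, -0.004, 0], [0, -0.004, 0], [0, -0.004, 0], [0, -0.004, 0], [0, -0.002, 0], [0, 0, 0], [0, 0, 0], [0, 0, 0], [0, 0, 0]], gripper=[-1, -1, -1, -1, -1, -1, -1, -1, -1, -1])

```text
time_s: 30.6
position: [0.563, 0.1376, 0.0277]
tool_rot: [[0.445, -0.895, 0.0], [-0.895, -0.445, 0.0], [0.0, -0.0, -1.0]]
ft_force: [-0.3, 0.7, -0.2]
grip_width: 0.0001
```

```bash
python3 st.py
python3 - <<'E'
from h import *
crop(viewer.get_image("scene"),270,160,100,75,8,"pics/s15.png")
E
```

```text
t30.60 [0.563  0.1376 0.0277] F [-0.28  0.72 -0.21] M [-0.041 -0.053 -0.015] yaw -63.55 w 0.0001 q6 65.6 eff [ 0.01 -0.  ]
```

View pics/s15.png

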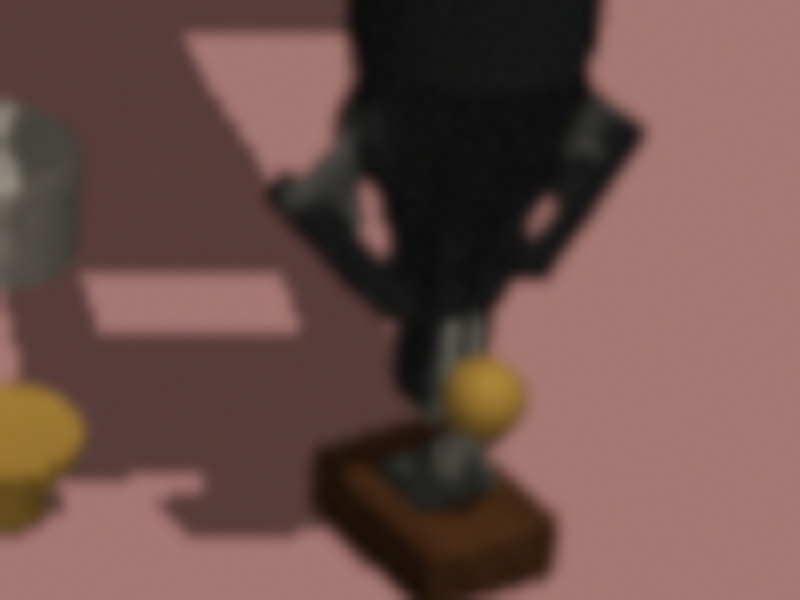

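jog_arm(dr=[[0, 0, 0], [0, 0, 0], [0, 0, 0], [0, 0, 0], [0, 0, 0], [0, 0, 0], [0, 0, 0], [0, 0, 0], [0, 0, 0], [0, 0, 0]], slide=[[0, -0.001, 0], [0, -0.001, 0], [0, -0.001, 0], [0, -0.001, 0], [0, -0.001, 0], [0, 0, 0], [0, 0, 0], [0, 0, 0], [0, 0, 0], [0, 0, 0]], gripper=[-1, -1, -1, -1, -1, -1, -1, -1, -1, -1])

```text
time_s: 31.65
position: [0.5665, 0.1396, 0.0273]
tool_rot: [[0.446, -0.895, -0.002], [-0.895, -0.446, -0.001], [-0.0, 0.002, -1.0]]
ft_force: [-4.5, -1.8, -0.9]
grip_width: -0.0003
```

```bash
python3 st.py
```

```text
t31.65 [0.5665 0.1396 0.0273] F [-4.53 -1.77 -0.87] M [-0.428  0.656  0.012] yaw -63.54 w -0.0003 q6 65.8 eff [ 0.95 -0.01]
```

jog_arm(dr=[[0, 0, 0], [0, 0, 0], [0, 0, 0], [0, 0, 0], [0, 0, 0], [0, 0, 0], [0, 0, 0], [0, 0, 0], [0, 0, 0], [0, 0, 0]], slide=[[0, -0.001, 0], [0, -0.0005, 0], [0, 0, 0], [0, 0, 0], [0, 0, 0], [0, 0, 0], [0, 0, 0], [0, 0, 0], [0, 0, 0], [0, 0, 0]], gripper=[-1, -1, -1, -1, -1, -1, -1, -1, -1, -1])

```text
time_s: 32.65
position: [0.5666, 0.1397, 0.0272]
tool_rot: [[0.446, -0.895, -0.005], [-0.895, -0.446, -0.002], [-0.001, 0.005, -1.0]]
ft_force: [-9.2, -6.3, 2.9]
grip_width: -0.0004
```

```bash
python3 st.py
```

```text
t32.65 [0.5666 0.1397 0.0272] F [-9.16 -6.35  2.86] M [-0.948  1.488  0.006] yaw -63.53 w -0.0004 q6 65.9 eff [ 2.24 -0.02]
```

jog_arm(dr=[[0, 0, 0], [0, 0, 0], [0, 0, 0], [0, 0, 0], [0, 0, 0], [0, 0, 0], [0, 0, 0], [0, 0, 0], [0, 0, 0], [0, 0, 0]], slide=[[0, 0.005, 0], [0, 0.01, 0], [0, 0.02, 0], [0, 0.02, 0], [0, 0.01, -0.02], [0, 0, -0.04], [0, 0, -0.04], [0, 0.03, -0.02], [0, 0.03, 0], [0, 0.03, 0]], gripper=[-1, -1, -1, -1, -1, -1, -1, -1, -1, -1])

```text
time_s: 33.65
position: [0.429, 0.0712, 0.1482]
tool_rot: [[0.446, -0.895, 0.003], [-0.895, -0.446, -0.0], [0.001, -0.002, -1.0]]
ft_force: [0.8, -0.4, 0.5]
grip_width: -0.0001
```

jog_arm(dr=[[0, 0, 0], [0, 0, 0], [0, 0, 0], [0, 0, 0], [0, 0, 0], [0, 0, 0], [0, 0, 0], [0, 0, 0], [0, 0, 0], [0, 0, 0]], slide=[[0, 0, 0], [-0.03, 0, 0], [-0.03, 0, 0], [-0.03, 0, 0], [-0.03, 0, 0], [-0.03, 0, 0], [-0.03, 0, 0], [-0.03, 0, 0], [-0.03, 0, 0], [0, 0, 0]], gripper=[-1, -1, -1, -1, -1, -1, -1, -1, -1, -1])

```text
time_s: 34.65
position: [0.322, 0.2888, 0.1476]
tool_rot: [[0.449, -0.894, 0.001], [-0.894, -0.449, 0.001], [-0.001, -0.001, -1.0]]
ft_force: [-0.4, -0.9, -1.1]
grip_width: -0.0002
```

```bash
python3 st.py
python3 - <<'E'
from h import *
overlay("pics/o16.png",.536,-.191,np.radians(-20),.566,.137,np.radians(26.5+180))
cv2.imwrite("pics/t16.png",viewer.get_image("top")["pixels"])
E
```

```text
t34.65 [0.322  0.2888 0.1476] F [-0.39 -0.94 -1.12] M [-0.029  0.012  0.029] yaw -63.34 w -0.0002 q6 89.4 eff [1.9  0.62]
```

View pics/o16.png

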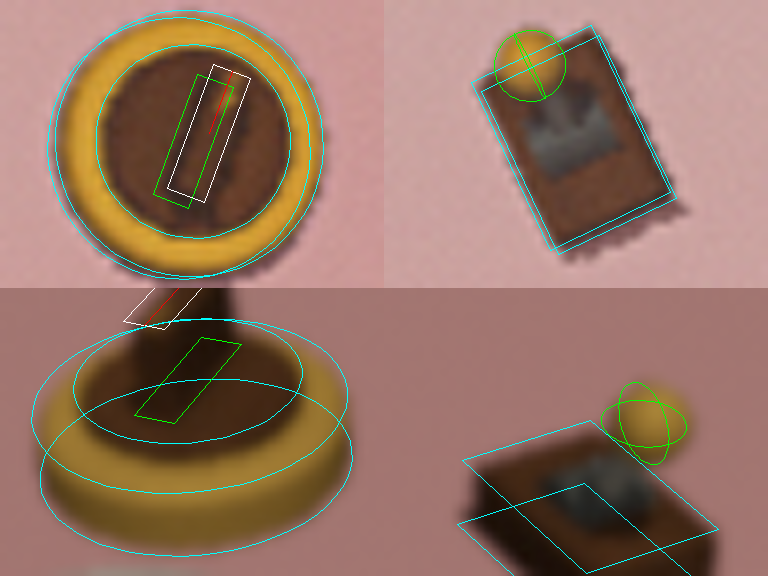

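View pics/t16.png

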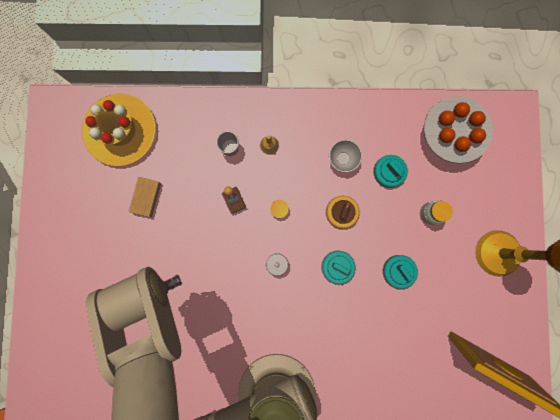

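The toggle ball now leans to the far side at about the predicted "on" position, top crop (530,62) against (530,66) predicted. The dial bar is at about -20°, 36° clockwise of its start. All the other things are where they were.

Run:
```python
from rig import env
print(env.close_job())
```

```text
the job is handed in; nothing more can be done
None
```

The lamp is set and the job is handed in, at about 35 s of the 72 s allowed. No verdict was reported.

- **Dial to the stop:** I gripped the wooden dial and turned it anticlockwise. It met its stop two clicks (about 36°) on: the resisting torque rose well past the 0.12 N m of a click, to 0.38 N m. By the torque figures you gave, that is under 1° into the stop.
- **Four clicks up:** I turned it back clockwise to a click about 72° from the stop and let go. The pictures show the bar at about +14° before and about -20° after. That is a 34° turn where two clicks net should give 36°, so it fits four clicks up from the stop.
- **Switch:** I then pushed the toggle over until it met its stop, about 11 N with no further movement. After I backed off, the ball sat where the "on" position should be.
- **The rest:** The last top picture shows the other things where they were, and the arm clear of everything.

**Checks that disagreed:**
- **Gripper height:** In the pictures the gripper sat about 33 mm higher than the reported tool position says. I set heights by the pictures and by feel.
- **Scene camera:** It disagreed sideways with the top camera by a few millimetres.
- **Dial rest angle:** By torque the starting rest angle was about 17°, by the pictures about 14°. That is small against an 18° click.

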